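Blow the chips off a batch of turned bushings

TASK

Clean the turned bushings in the chip blow-off box: swing its hood open against its stop, put every bushing inside, shut the hood, then push the palm valve fully down and keep it down for at least a second. After that open the hood against its stop again, lay all the bushings in the grey parts tray and leave the hood shut. Never work the valve while the hood is open, and leave the micrometer and the tin where they are.

Things in the scene. Friction and masses are not known exactly. Their poses are not given: they have to be found in the camera images.
- chamber_floor (a point): Centre of the floor of the blow-off box, a low grey deck fixed to the bench under a deep clear hood. x points to the rear (hinge side), y to the box's left, z up. The flat floor, 140 (x) by 180 (y) mm, lies 36 mm above the bench; a kerb 11 mm high and 4 mm thick runs round it. The base plate, top 22 mm high, reaches from here 86 mm in +-x, 105 mm to the left and 197 mm to the right, under the palm valve.
- hood (a joint): Angle of the hood, a clear cover 150 x 188 x 44 mm in a grey frame, open below, hinged on the rear kerb: 0 = shut, down on the kerb; grows as the front edge rises; 1.75 rad = against its stop, leaning back past upright. About 0.35 kg, turns easily; falls shut when let go below 1.1 rad, falls back to the stop beyond 1.35 rad. Open, it stays at or behind the hinge line.
- hood_hinge (a point): Middle of the hood's hinge line, on the rear kerb of the box, 47 mm above the bench. The hinge line runs along y; axes as those of chamber_floor.
- hood_handle (a point): Middle of the hood's steel bow handle, a round bar 12 mm in diameter, 100 mm long, parallel to the hinge line and 40 mm out from the hood's front face: 190 mm in front of the hinge line and 34 mm above it when shut. Moves with the hood; its y axis runs along the bar. The bow's legs are 58 mm to either side. The round bar can turn between the fingers as the hood swings.
- palm_head (a joint): Travel of the palm valve's head in m: 0 = up, 0.010 = fully down at its stop. A spring pushes back with 4 N at the top and 8 N at the stop and returns the head when let go.
- palm_top (a point): Top centre of the palm valve's head: a black mushroom head, 42 mm across, on a 40 mm square aluminium valve body to the right of the box on the same base plate; 100 mm above the bench when up. It is pushed straight down.
- tray_floor (a point): Centre of the inner floor of the parts tray: a shallow open grey plastic tray, fixed, 210 (its x) by 140 (its y) by 54 mm high, walls 4 mm thick; its flat floor, 202 by 132 mm, lies 38 mm above the bench and 16 mm below the rim.
- turned_bushing_1_center (a point): Centre of a turned bushing: a plain steel sleeve 21 mm in diameter and 24 mm long, about 60 g, with a small bore; its z axis runs along the bore. At the start it stands upright on the bench to the left of the box. Two or three of the four are present; an absent one reads None.
- turned_bushing_2_center (a point): Centre of a turned bushing: a plain steel sleeve 21 mm in diameter and 24 mm long, about 60 g, with a small bore; its z axis runs along the bore. At the start it stands upright on the bench to the left of the box. Two or three of the four are present; an absent one reads None.
- turned_bushing_3_center (a point): Centre of a turned bushing: a plain steel sleeve 21 mm in diameter and 24 mm long, about 60 g, with a small bore; its z axis runs along the bore. At the start it stands upright on the bench to the left of the box. Two or three of the four are present; an absent one reads None.
- turned_bushing_4_center (a point): Centre of a turned bushing: a plain steel sleeve 21 mm in diameter and 24 mm long, about 60 g, with a small bore; its z axis runs along the bore. At the start it stands upright on the bench to the left of the box. Two or three of the four are present; an absent one reads None.
- micrometer: Bystander to leave alone: an outside micrometer, 46 x 138 x 15 mm, lying flat on the bench behind the row of bushings; origin at the middle of its underside.
- paste_tin: Bystander to leave alone: a round closed tin, 70 mm across and 37 mm high, on the bench behind the tray; origin at the middle of its underside.

How it is judged (in metres and radians):
On the way, in this order (a step that is already met when the one before it is completed fails the run):
1. the hood is open against its stop (value of joint hood above 1.7 rad and value of joint palm_head below 0.002 m), for 0.3 s.
2. every bushing lies or stands on the chamber floor, let go (x of turned_bushing_1_center in the frame of chamber_floor between -0.07 and 0.07 m and y of turned_bushing_1_center in the frame of chamber_floor between -0.09 and 0.09 m and z of turned_bushing_1_center in the frame of chamber_floor between 0.005 and 0.02 m and x of turned_bushing_2_center in the frame of chamber_floor between -0.07 and 0.07 m and y of turned_bushing_2_center in the frame of chamber_floor between -0.09 and 0.09 m and z of turned_bushing_2_center in the frame of chamber_floor between 0.005 and 0.02 m and x of turned_bushing_3_center in the frame of chamber_floor between -0.07 and 0.07 m and y of turned_bushing_3_center in the frame of chamber_floor between -0.09 and 0.09 m and z of turned_bushing_3_center in the frame of chamber_floor between 0.005 and 0.02 m and x of turned_bushing_4_center in the frame of chamber_floor between -0.07 and 0.07 m and y of turned_bushing_4_center in the frame of chamber_floor between -0.09 and 0.09 m and z of turned_bushing_4_center in the frame of chamber_floor between 0.005 and 0.02 m and linear speed of each of turned_bushing_1, turned_bushing_2, turned_bushing_3, turned_bushing_4 below 0.02 m/s and contact force between each of turned_bushing_1, turned_bushing_2, turned_bushing_3, turned_bushing_4 and the fingers below 0.05 N), for 0.2 s.
3. the hood is shut over the bushings (value of joint hood below 0.03 rad and x of turned_bushing_1_center in the frame of chamber_floor between -0.07 and 0.07 m and y of turned_bushing_1_center in the frame of chamber_floor between -0.09 and 0.09 m and z of turned_bushing_1_center in the frame of chamber_floor between 0.005 and 0.02 m and x of turned_bushing_2_center in the frame of chamber_floor between -0.07 and 0.07 m and y of turned_bushing_2_center in the frame of chamber_floor between -0.09 and 0.09 m and z of turned_bushing_2_center in the frame of chamber_floor between 0.005 and 0.02 m and x of turned_bushing_3_center in the frame of chamber_floor between -0.07 and 0.07 m and y of turned_bushing_3_center in the frame of chamber_floor between -0.09 and 0.09 m and z of turned_bushing_3_center in the frame of chamber_floor between 0.005 and 0.02 m and x of turned_bushing_4_center in the frame of chamber_floor between -0.07 and 0.07 m and y of turned_bushing_4_center in the frame of chamber_floor between -0.09 and 0.09 m and z of turned_bushing_4_center in the frame of chamber_floor between 0.005 and 0.02 m), for 0.2 s.
4. the palm valve is held fully down (9 mm or more) with the hood shut and the bushings inside (all of step 3 and value of joint palm_head above 0.009 m), for 0.8 s.
5. the valve is up again and the hood is open against its stop (all of step 1), for 0.3 s.
At the end, for the whole second after the job is handed in: Every bushing is in the tray, down on its floor and at rest; the hood is shut (within 0.03 rad) and the palm head is up (within 2 mm) (value of joint hood below 0.03 rad and value of joint palm_head below 0.002 m and x of turned_bushing_1_center in the frame of tray_floor between -0.101 and 0.101 m and y of turned_bushing_1_center in the frame of tray_floor between -0.066 and 0.066 m and z of turned_bushing_1_center in the frame of tray_floor between 0.005 and 0.02 m and x of turned_bushing_2_center in the frame of tray_floor between -0.101 and 0.101 m and y of turned_bushing_2_center in the frame of tray_floor between -0.066 and 0.066 m and z of turned_bushing_2_center in the frame of tray_floor between 0.005 and 0.02 m and x of turned_bushing_3_center in the frame of tray_floor between -0.101 and 0.101 m and y of turned_bushing_3_center in the frame of tray_floor between -0.066 and 0.066 m and z of turned_bushing_3_center in the frame of tray_floor between 0.005 and 0.02 m and x of turned_bushing_4_center in the frame of tray_floor between -0.101 and 0.101 m and y of turned_bushing_4_center in the frame of tray_floor between -0.066 and 0.066 m and z of turned_bushing_4_center in the frame of tray_floor between 0.005 and 0.02 m and linear speed of each of turned_bushing_1, turned_bushing_2, turned_bushing_3, turned_bushing_4 below 0.02 m/s); the robot touches nothing.
It fails at once if the palm valve is pushed more than half-way down while the hood is open (value of joint hood above 0.15 rad and value of joint palm_head above 0.005 m).
It fails at once if the micrometer is disturbed (moved more than 25 mm) (distance of micrometer from where it was at the start of the episode above 0.025 m).
It fails at once if the paste tin is disturbed (moved more than 25 mm) (distance of paste_tin from where it was at the start of the episode above 0.025 m).
Of turned_bushing_1, turned_bushing_2, turned_bushing_3, turned_bushing_4 only 2 to 3 are there at a start; the rules pass over those that are not, and their reading is None.
At some moment in a run one of turned_bushing_1, turned_bushing_2, turned_bushing_3, turned_bushing_4 may be knocked a few centimetres aside while the robot is not near it.
Once in a run the grip may slacken for a moment while it holds something.
It also fails if it takes over 210 s, if anything falls off the work surface, if the arm or the gripper's body presses on something with over 40 N, if the wrist force passes 120 N, or if a joint passes its speed limit or range.

ROBOT

A 6-joint arm with a two-finger parallel gripper is mounted at the origin on the work surface; the furniture and walls round the work are solid. World frame = base frame: x ahead of the robot, y to its left, z up, the work surface at z = 0. Lengths are in mm, angles in rad, forces in N, time in s.
With the tool pointing down it reaches from about 275 to 1000 mm from the base axis. Payload 8.4 kg.
Tool frame: the origin (TCP) lies at the very end of the fingers, on their centre line; the grasp point (between the pads) lies 19 mm behind it; z points along the fingers, x is the direction in which the jaws open and shut, and the axes are right-handed (so a half turn about z gives the same grasp; the last joint's range is limited). The gripper opens to 85 mm and grips with 20 to 120 N. Pads are 22 mm wide; open, the fingers measure 114 mm over their backs; the gripper's body (76 mm by 85 mm) begins 54 mm behind the grasp point. The pads swing forward as they close: fully open they stand 13 mm farther back than shut.
Start: joints at [1.202, 0.353, 1.633, -0, 1.155, -0.002], TCP at [224.143, 583.428, 231.281] pointing down, gripper open.
Joint ranges: [-2.63, 2.63], [-0.92, 2.1], [0.06, 2.66], [-1.3, 4.44], [0, 2.69], [-3.02, 3.02]. Speed limits (rad/s): [2.22, 2.22, 2.79, 3.14, 3.14, 3.14].

INTERFACE

Orientations are given as [roll, pitch, yaw] about the fixed x, y, z axes, in that order (R = Rz(yaw) Ry(pitch) Rx(roll)).
In Python, from rig import r gives the robot as it stands. The module is installed in compiled form; this text tells all that it offers.
- The arm moves only by the tool apply_moves, never from a script. Its argument "targets" is a list that holds one entry, the list of rows, each a list of 7 numbers: the gripper's target within -1 to 1 (fully open at 1, half-way at 0, shut at -1), then the shift along the tool's x, y, z in cm, then the turn, a rotation vector about the tool's x, y, z in degrees. A call has 1 to 8 rows; each row is the pose to reach, as a shift and turn from the pose measured when the call began, along the tool's axes at that moment; what a row does not reach only later rows make up. A row lasts 1/10 s, in which the tool goes at most 50 mm and 8.59 degrees, less where a joint would pass 70% of its speed; a pose out of reach is approached as far as the arm can. A call with a gripper value outside its range is refused whole. The fingers move at their own pace and stop on an object; "newtons" is the grip in N (left out, the last holds). Time passes only in rows, so rows that repeat a pose let the fingers close. It gives the time, the measured TCP pose, the force and the opening at its end, in the units of the state.
- r.sense(): the state, without advancing time (a new reading comes with each control period).
- r.grab_frame(name): name is "scene" or "side" or "wrist"; returns a dict with "pixels" (384x512x3 uint8, red, green, blue), "fov_y" (degrees; the focal length in pixels is half the picture's height over the tangent of half this angle, whatever the lens; pixels are square), "cx", "cy" (the principal point, pixels), "D" ([k1, k2, p1, p2, k3] as OpenCV has them; the pictures are not rectified), "R" (3x3) and "t" (3): a world point X has camera coordinates R X + t; the wrist camera has in their place "mount" (4x4, takes a point from camera to tool coordinates, whose origin is the TCP and whose axes are the tool frame's). Camera axes: x right, y down, z forward; pixel columns grow to the right and rows downward; lengths in mm; the calibration is good to about 2 mm. A picture is of the moment at which its call begins: read the wrist's pose just before it. There is no depth.
- r.sign_off(): hands the job in, once; it reports no verdict.
The state is a dict: "clock": time; "qpos": joint angles; "qvel": joint speeds; "joint_efforts": joint torques, N m; "eef_pos": TCP position; "tcp_rot": TCP orientation; "contact_force": force on the tool from outside, world axes, zero at the start; "wrist_torque": the same for the moment, N m; "opening": opening from 0.0 (shut) to 1.0 (fully open).
Only numpy, scipy, OpenCV 4.12 (cv2) and the standard library are available. Lean on these libraries where they do the work, as an engineer would, in place of code of your own. Each camera call takes 0.05 s, during which the arm holds its last target. There are 200 camera calls.

## Working session

There is one attempt and no reset: what is moved stays moved. The work goes in short steps, Python scripts to look and compute and a tool call to move; the robot and the scene stay as the last step left them, time stands still between calls to the robot, and variables do not carry over. Pictures are saved under pics/ and viewed, about 12 in all and at most 16, crops included, and the job is handed in when it is done.

Besides the shell and the picture viewer there is one more tool, called after "Call:" as name([rows], argument=value, ...), one row to a line, values as JSON. apply_moves: Moves the arm, as the interface text tells. Its arguments: {"type":"object","properties":{"targets":{"type":"array"},"newtons":{"type":"number"}},"required":["targets"]}

```bash
mkdir -p pics; cat > h.py <<'E'
import numpy as np, cv2
from scipy.spatial.transform import Rotation as Ro
from rig import r
def K(f):
    F=f["pixels"].shape[0]/2/np.tan(np.radians(f["fov_y"])/2)
    return np.array([[F,0,f["cx"]],[0,F,f["cy"]],[0,0,1.]])
def tool(s): return Ro.from_euler('xyz',s["tcp_rot"]).as_matrix(), np.array(s["eef_pos"],float)
def grab(name):
    s=r.sense(); f=r.grab_frame(name)
    if "mount" in f:
        Rt,p=tool(s); M=np.array(f["mount"]); Rc=Rt@M[:3,:3]; c=Rt@M[:3,3]+p
        f["R"]=Rc.T; f["t"]=-Rc.T@c
    f["R"]=np.array(f["R"]); f["t"]=np.array(f["t"]); return f
def save(f,n): cv2.imwrite("pics/"+n+".png",f["pixels"][:,:,::-1])
def pt(f,uv,z):
    uv=np.atleast_2d(np.array(uv,float))
    n=cv2.undistortPoints(uv[:,None,:],K(f),np.array(f["D"],float))[:,0]
    d=np.c_[n,np.ones(len(n))]@f["R"]; c=-f["R"].T@f["t"]
    return c+d*((z-c[2])/d[:,2])[:,None]
def proj(f,P):
    return cv2.projectPoints(np.atleast_2d(np.array(P,float)),cv2.Rodrigues(f["R"])[0],f["t"],K(f),np.array(f["D"],float))[0][:,0]
def delta(P,rpy=None):
    "shift (cm) in tool axes to world point P, turn in deg"
    s=r.sense(); Rt,p=tool(s); d=Rt.T@(np.array(P)-p)/10
    w=np.zeros(3) if rpy is None else np.degrees((Ro.from_matrix(Rt.T)*Ro.from_euler('xyz',rpy)).as_rotvec())
    return np.round(d,2),np.round(w,1)
E
python3 - <<'E'
from h import *
print(r.sense())
a=grab("scene");b=grab("side");w=grab("wrist")
for f,n in((a,"scene0"),(b,"side0"),(w,"wrist0")): save(f,n);print(n,-f["R"].T@f["t"],f["R"][2],f["fov_y"])
cv2.imwrite("pics/both0.png",np.vstack([np.hstack([cv2.resize(x["pixels"],(400,300)) for x in(b,w)]) ])[:,:,::-1])
E
```

```text
{'clock': 0.0, 'qpos': array([ 1.20160306e+00,  3.53642774e-01,  1.63414896e+00,  3.75116794e-05,
        1.15518119e+00, -2.42092864e-03]), 'qvel': array([ 2.18267321e-03, -1.99986410e-04, -1.68504620e-04,  2.08096268e-04,
       -1.55479988e-03, -1.80917759e-05]), 'joint_efforts': array([-4.34169837e-03, -6.05255270e+01, -3.42056429e+01, -3.60150134e-04,
        9.28063964e-03, -1.14097804e-05]), 'eef_pos': array([223.95635917, 582.98456867, 230.55868678]), 'tcp_rot': array([-3.14155501e+00,  1.38018797e-03,  1.20400884e+00]), 'contact_force': array([ 0.07958012, -0.86984997, -0.29897377]), 'wrist_torque': array([ 0.00947332, -0.02120482, -0.04254921]), 'opening': 1.0002219253643694}
scene0 [-142.37450276 -657.57880048  628.64188848] [ 0.67974628  0.51349117 -0.52370966] 53.08840936915256
side0 [573.46040887 886.54722812 706.21304477] [-0.01294448 -0.8513943  -0.52436647] 50.568082063780096
wrist0 [154.01141933 609.12428832 371.96001747] [ 0.27125318 -0.10397866 -0.9568752 ] 71.09068928347601
```

View pics/scene0.png

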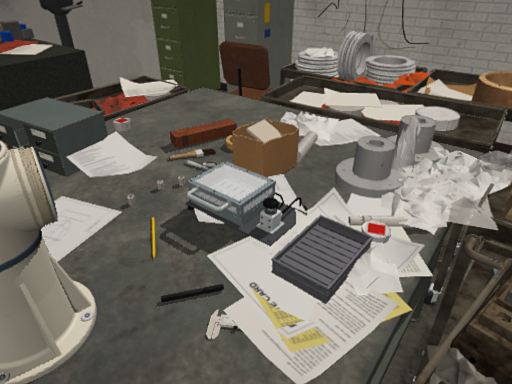

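View pics/both0.png

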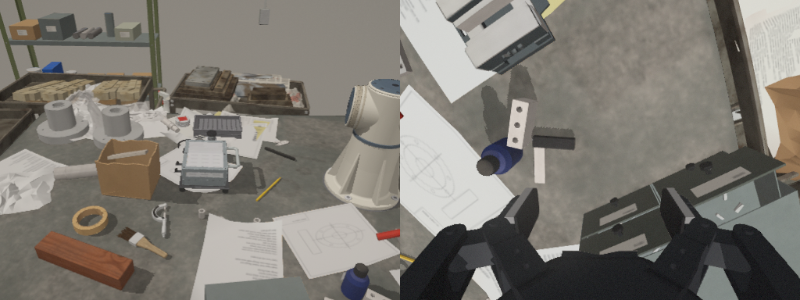

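Scene view: the box is at about (230,200), the palm valve at (270,212) and the tray at (320,255). There are three bushings, near (130,198), (160,184) and (181,181). I'll zoom in to get the corners.

```bash
python3 - <<'E'
import cv2
a=cv2.imread("pics/scene0.png")[150:310,115:395];b=cv2.imread("pics/side0.png")[140:290,190:350]
cv2.imwrite("pics/a0.png",cv2.resize(a,None,fx=2.85,fy=2.85,interpolation=2))
cv2.imwrite("pics/b0.png",cv2.resize(b,None,fx=4,fy=4,interpolation=2))
E
```

```text
(no output)
```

View pics/a0.png

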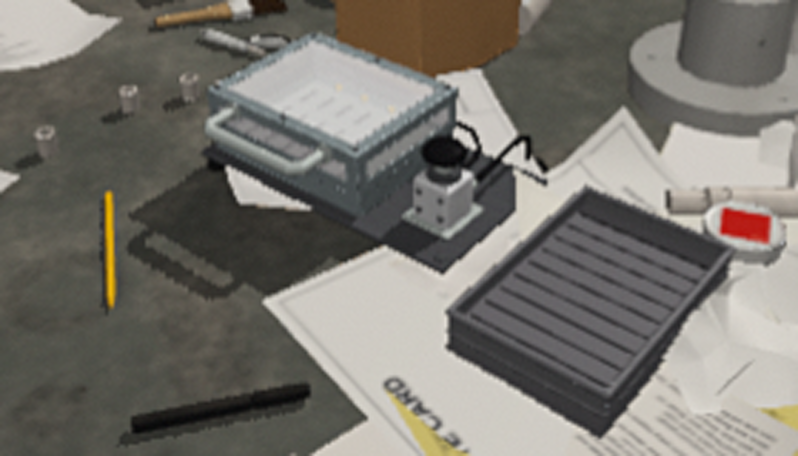

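View pics/b0.png

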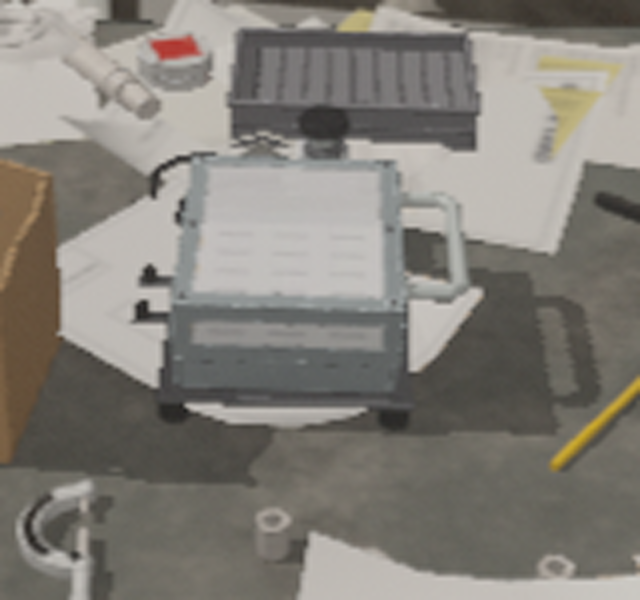

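The crops show the hood's top corners, the palm head and the tray rim clearly in both views. I'll cast rays onto the known heights.

```bash
python3 - <<'E'
from h import *
a=grab("scene");b=grab("side")
A=lambda L:np.array(L)/2.85+[115,150]
B=lambda L:np.array(L)/4+[190,140]
np.set_printoptions(precision=1,suppress=True)
def show(n,sa,sb,z):
    print(n); 
    for f,L in((a,A(sa)),(b,B(sb))): 
        P=pt(f,L,z)[:,:2]; print(P.tolist() and np.round(P,0).tolist(), P.mean(0))
show("hood FL RL RR FR",[(210,88),(318,37),(456,88),(358,152)],[(405,300),(172,305),(192,158),(395,162)],91)
show("palm",[(447,150)],[(323,120)],100)
show("bush",[(45,132),(128,92),(190,77)],[(273,517),(555,565)],24)
show("tray",[(590,190),(732,245),(602,405),(450,318)],[(232,32),(472,32),(480,115),(228,112)],54)
show("handle ends",[(215,122),(318,160)],[(455,203),(460,288)],81)
show("tin",[(745,225)],[(175,50)],37)
E
```

```text
hood FL RL RR FR
[[483.0, 32.0], [625.0, 16.0], [623.0, -160.0], [480.0, -152.0]] [552.8 -66.1]
[[480.0, 28.0], [631.0, 36.0], [626.0, -149.0], [476.0, -147.0]] [553.3 -58.2]
palm
[[518.0, -221.0]] [ 517.6 -221. ]
[[528.0, -193.0]] [ 528.2 -193.3]
bush
[[398.0, 191.0], [503.0, 184.0], [565.0, 153.0]] [488.7 176.2]
[[565.0, 159.0], [401.0, 197.0]] [482.8 178.1]
tray
[[597.0, -322.0], [597.0, -452.0], [376.0, -448.0], [386.0, -314.0]] [ 489.  -384.1]
[[603.0, -435.0], [385.0, -442.0], [395.0, -287.0], [603.0, -287.0]] [ 496.4 -362.7]
handle ends
[[452.0, -3.0], [461.0, -122.0]] [456.5 -62.6]
[[434.0, -107.0], [441.0, -1.0]] [437.7 -53.9]
tin
[[652.0, -445.0]] [ 652.2 -444.7]
[[654.0, -432.0]] [ 654.3 -431.5]
```

```bash
python3 -c "
from h import *
print(delta((440,-60,260),(np.pi,0,0)))"
```

```text
(array([-52.3 ,  43.22,  -2.87]), array([ 0.,  0., 69.]))
```

Call:
apply_moves([
  [[0,-6.5,5.4,-0.4,0,0,8.6],[0,-13,10.8,-0.8,0,0,17.2],[0,-19.6,16.2,-1.1,0,0,25.8],[0,-26,21.6,-1.5,0,0,34.4],[0,-32.7,27,-1.8,0,0,43],[0,-39.2,32.4,-2.2,0,0,51.6],[0,-45.8,37.8,-2.5,0,0,60.2],[0,-52.3,43.2,-2.9,0,0,69]],
])

```text
clock: 1.05
eef_pos: [351.4, 202.8, 248.7]
tcp_rot: [3.141, -0.0, -0.002]
contact_force: [1.5, 0.9, 0.1]
opening: 0.501
```

```bash
python3 -c "
from h import *
s=r.sense();print(s['eef_pos'],s['tcp_rot'],s['opening'],s['clock'])
print(delta((440,-60,260),(np.pi,0,0)))
f=grab('wrist')
s=r.sense();print(s['eef_pos'])
f=grab('wrist');save(f,'w1');print(proj(f,[(440,-60,81),(440,0,81),(553,-60,36)]))"
```

```text
[351.40683251 202.75005471 248.660342  ] [ 3.14133882e+00 -4.60499833e-04 -1.64147795e-03] 0.5013731485023206 1.05
(array([ 8.9 , 26.26, -1.12]), array([ 0. , -0. , -0.1]))
[352.99419047 196.69888373 248.70370025]
[[315.68915402 344.30909232]
 [318.54601881 312.18318442]
 [377.18748612 320.13633016]]
```

View pics/w1.png

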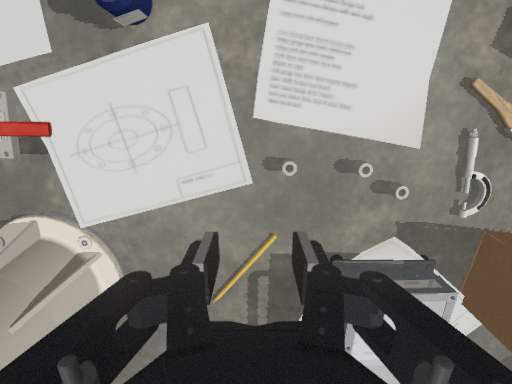

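The wrist view shows three bushings with tops at (290,168), (366,170) and (402,192), and the micrometer at (472,180). Next I'll move above the handle.

Call:
apply_moves([
  [[-0.3,1.7,5,-0.2,0,0,0],[-0.3,3.3,10,-0.4,0,0,0],[-0.3,5,15,-0.6,0,0,0],[-0.3,6.7,20,-0.8,0,0,0],[-0.3,8.8,25.7,-1.1,0,0,0],[-0.3,8.8,25.7,-1.1,0,0,0],[-0.3,8.8,25.7,-1.1,0,0,0],[-0.3,8.8,25.7,-1.1,0,0,0]],
])

```text
clock: 1.95
eef_pos: [438.7, -57.6, 260.0]
tcp_rot: [3.14, -0.0, -0.007]
contact_force: [-0.1, -0.3, -0.0]
opening: 0.349
```

```bash
python3 -c "
from h import *
s=r.sense();print(s['eef_pos'],s['tcp_rot'],s['opening'],s['clock'],s['qvel'].round(3))
f=grab('wrist');save(f,'w2');print(proj(f,[(440,-60,81),(440,-10,81),(440,-110,81),(478,34,91)]))"
```

```text
[438.74753715 -57.61090908 260.03359727] [ 3.14016252e+00 -1.77354327e-04 -7.39983132e-03] 0.3491366556717839 1.95 [ 0.031 -0.012  0.015  0.002  0.002  0.005]
[[256.6553303  177.52096656]
 [256.45818391 135.97621617]
 [256.83196862 215.69438386]
 [290.98016911  95.97024244]]
```

View pics/w2.png

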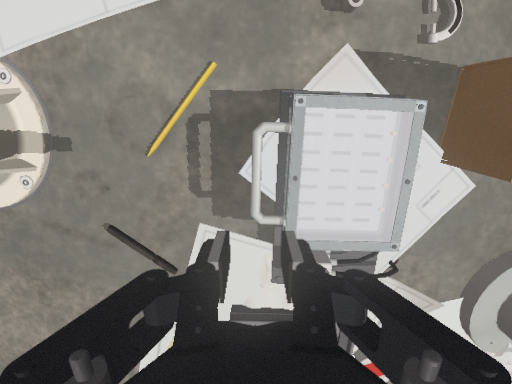

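The bar runs from about (260,128) to (256,218), and the hood's top corners are at (293,95), (426,100), (401,250) and (285,245).

```bash
python3 -c "
from h import *
np.set_printoptions(precision=1,suppress=True)
f=grab('wrist');print(r.sense()['eef_pos'])
print(pt(f,[(258.5,140),(255.5,208),(257,173)],81))
print(pt(f,[(292,95),(427,100),(400,251),(285,246)],91))
# bar mask
g=f['pixels'].astype(int)[125:225,235:285]
m=(g.min(2)>150)
for v in range(20,90,10):
    u=np.where(m[v])[0]; print(v+125,u.min()+235 if len(u) else None,u.max()+235 if len(u) else None,len(u))
print(delta((440,-60,62),(np.pi,0,0)))
"
```

```text
[438.4 -56.7 260. ]
[[442.  -14.1  81. ]
 [438.1 -99.   81. ]
 [440.2 -53.8  81. ]]
[[ 478.7   35.6   91. ]
 [ 632.4   32.4   91. ]
 [ 628.9 -157.2   91. ]
 [ 475.8 -147.5   91. ]]
145 254 278 25
155 251 277 26
165 244 277 32
175 241 276 35
185 253 276 24
195 253 275 17
205 252 259 8
(array([ 0.2,  0.3, 19.8]), array([ 0.1, -0. , -0.3]))
```

Call:
apply_moves([
  [[-0.3,0.2,0.1,5,0,0,1.2],[-0.3,0.2,0.1,10,0,0,1.2],[-0.3,0.2,0.1,14,0,0,1.2],[-0.3,0.2,0.1,17,0,0,1.2],[-0.3,0.2,0.1,19.5,0,0,1.2],[-0.3,0.2,0.1,19.8,0,0,1.2],[-0.3,0.2,0.1,19.8,0,0,1.2],[-0.3,0.2,0.1,19.8,0,0,1.2]],
])

```text
clock: 2.85
eef_pos: [441.3, -57.6, 63.2]
tcp_rot: [3.14, -0.002, -0.025]
contact_force: [-0.2, 0.6, 0.3]
opening: 0.353
```

Call:
apply_moves([
  [[-1,0,0,0,0,0,0],[-1,0,0,0,0,0,0],[-1,0,0,0,0,0,0],[-1,0,0,0,0,0,0]],
], newtons=40)

```text
clock: 3.25
eef_pos: [439.8, -57.4, 64.3]
tcp_rot: [3.14, 0.0, -0.026]
contact_force: [-7.9, 1.6, 10.3]
opening: 0.125
```

```bash
cat >> h.py <<'E'
def arc(th):
    p=np.radians(169.85)-np.asarray(th); return np.round(np.c_[th,19+19.3*np.cos(p),-(19.3*np.sin(p)-3.4)],2)
E
python3 -c "
from h import *
print(arc(np.r_[np.arange(.12,1.69,.12),1.75,1.8]))"
```

```text
[[  0.12   0.55  -2.25]
 [  0.24   1.36  -4.42]
 [  0.36   2.42  -6.48]
 [  0.48   3.72  -8.39]
 [  0.6    5.24 -10.13]
 [  0.72   6.96 -11.68]
 [  0.84   8.85 -13.02]
 [  0.96  10.89 -14.11]
 [  1.08  13.05 -14.96]
 [  1.2   15.29 -15.54]
 [  1.32  17.58 -15.85]
 [  1.44  19.89 -15.88]
 [  1.56  22.2  -15.63]
 [  1.68  24.45 -15.11]
 [  1.75  25.73 -14.69]
 [  1.8   26.63 -14.33]]
```

Call:
apply_moves([
  [[-1,0.55,0,-2.25,0,0,0],[-1,1.36,0,-4.42,0,0,0],[-1,2.42,0,-6.48,0,0,0],[-1,3.72,0,-8.39,0,0,0],[-1,5.24,0,-10.13,0,0,0],[-1,6.96,0,-11.68,0,0,0],[-1,8.85,0,-13.02,0,0,0],[-1,8.85,0,-13.02,0,0,0]],
])

```text
clock: 4.05
eef_pos: [530.2, -60.2, 198.4]
tcp_rot: [3.139, -0.003, -0.026]
contact_force: [-11.6, -3.2, 16.9]
opening: 0.123
```

```bash
python3 -c "
from h import *
s=r.sense();p=s['eef_pos'];print(p,s['opening'],s['contact_force'])
for h in [(629,-62,47),(630,-62,49)]: 
  d=np.array(p)+[0,0,19]-h; print(np.hypot(d[0],d[2]), np.radians(169.85)-np.arctan2(d[2],d[0]))"
```

```text
[530.16933581 -60.15971241 198.42619272] 0.12265038599164702 [-11.62222884  -3.2044063   16.92131714]
197.0091047332323 0.868134183809103
195.78953982604042 0.8585912501904089
```

Call:
apply_moves([
  [[-1,2.2,0,-1.0,0,0,0],[-1,4.1,0,-1.7,0,0,0],[-1,6.3,0,-2.3,0,0,0],[-1,8.6,0,-2.6,0,0,0],[-1,10.9,0,-2.7,0,0,0],[-1,13.2,0,-2.5,0,0,0],[-1,15.5,0,-2.0,0,0,0],[-1,16.6,0,-1.6,0,0,0]],
])

```text
clock: 4.85
eef_pos: [697.5, -65.7, 216.5]
tcp_rot: [3.137, -0.004, -0.026]
contact_force: [-37.1, -3.9, 49.1]
opening: 0.121
```

Call:
apply_moves([
  [[-1,0.8,0,0.25,0,0,0],[-1,0.8,0,0.25,0,0,0],[-1,0.8,0,0.25,0,0,0],[-1,0.8,0,0.25,0,0,0]],
])

```text
clock: 5.25
eef_pos: [697.3, -65.7, 216.5]
tcp_rot: [3.137, 0.011, -0.026]
contact_force: [-38.5, 0.5, 28.3]
opening: 0.124
```

Call:
apply_moves([
  [[-0.2,-0.3,0,0,0,0,0],[-0.2,-0.3,0,0,0,0,0],[-0.2,-0.3,0,0,0,0,0],[-0.2,-0.3,0,-2,0,0,0],[-0.2,-0.3,0,-6,0,0,0],[0.1,-5,-4,-9,0,0,0],[0.1,-9,-9,-9,0,0,0],[0.1,-12.5,-13,-9,0,0,0]],
])

```text
clock: 6.05
eef_pos: [598.6, 42.6, 307.3]
tcp_rot: [3.138, 0.008, -0.028]
contact_force: [0.9, 0.8, 0.3]
opening: 0.551
```

```bash
python3 -c "
from h import *
s=r.sense();print(s['eef_pos'],s['opening'],s['contact_force'],s['tcp_rot'])
f=grab('side');save(f,'s3');a=grab('scene');save(a,'c3')
P=[(629+67,-62-50,228),(629+67,-12,228)]
print(proj(f,P),proj(a,P))
x=cv2.resize(f['pixels'][100:290,170:350],(400,422));y=cv2.resize(a['pixels'][120:290,110:270],(400,425))[:422]
cv2.imwrite('pics/v3.png',np.hstack([x,y])[:,:,::-1])
print(delta((565,156,120),(np.pi,0,-.025)))"
```

```text
[598.63607964  42.58453159 307.2791373 ] 0.5510119464614127 [0.90295841 0.80091854 0.33208888] [ 3.13811376  0.00826249 -0.02769803]
[[210.89291691 142.69321784]
 [206.88369714 160.04738286]] [[276.5065209  121.90055754]
 [247.62866313 114.26880798]]
(array([ -3.15, -11.02,  18.71]), array([0.1, 0.6, 0.1]))
```

View pics/v3.png

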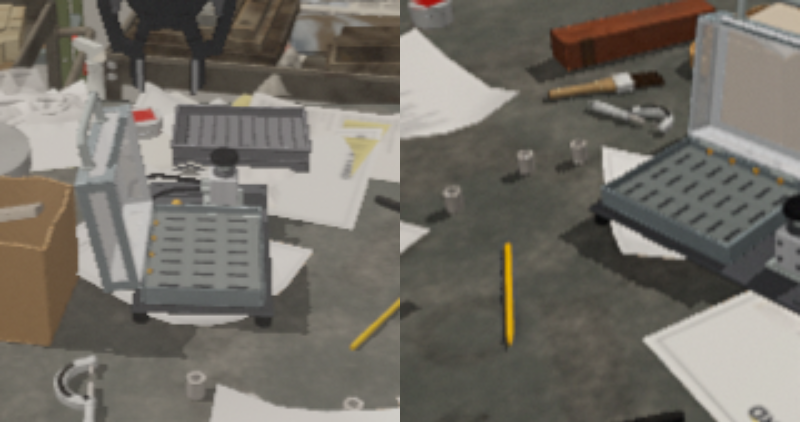

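The hood is open and leaning back against its stop, and all three bushings are still standing. Next I'll hover over the nearest one.

Call:
apply_moves([
  [[0.1,-1,-4,3,0,0,0],[0.1,-2,-8,6,0,0.6,0],[0.1,-3,-11,10,0,0.6,0],[0.1,-3,-11,13.5,0,0.6,0],[0.1,-3,-11,13.5,0,0.6,0],[0.1,-3,-11,13.5,0,0.6,0]],
])

```text
clock: 6.75
eef_pos: [567.7, 155.7, 172.4]
tcp_rot: [3.139, 0.001, -0.023]
contact_force: [0.7, -0.2, 0.9]
opening: 0.549
```

```bash
python3 -c "
from h import *
np.set_printoptions(precision=1,suppress=True)
s=r.sense();print(s['eef_pos'],s['tcp_rot'],s['qvel'])
f=grab('wrist');save(f,'w4');print(proj(f,[(565,156,24),(502,188,24),(400,195,24)]))
cv2.imwrite('pics/w4c.png',f['pixels'][:260,:,::-1])"
```

```text
[567.7 155.7 172.4] [ 3.1  0.  -0. ] [-0. -0. -0.  0.  0. -0.]
[[253.4 181.5]
 [194.5 154.1]
 [102.4 150.5]]
```

View pics/w4c.png

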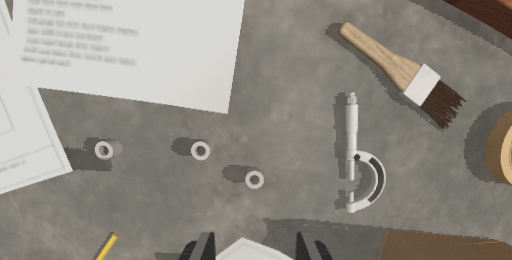

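Bushing tops show at (255,180), (201,150) and (104,150).

```bash
cat >> h.py <<'E'
def bush(f,near,z=24,w=18):
    "bright top-ring circle near world point, refined"
    u,v=proj(f,[near])[0].round().astype(int); g=f["pixels"][v-w:v+w,u-w:u+w].min(2)
    m=(g>130).astype(np.uint8); n,l,st,c=cv2.connectedComponentsWithStats(m)
    i=[k for k in range(1,n) if 20<st[k,4]<400]
    if not i: return None
    k=max(i,key=lambda k:st[k,4]); (x,y),rad=cv2.minEnclosingCircle(np.argwhere(l==k)[:,::-1].astype(np.float32))
    p=[x+u-w,y+v-w]; return np.round(p,1),round(rad,1),np.round(pt(f,p,z)[0],1)
E
python3 -c "
from h import *
f=grab('wrist')
for q in [(565,156,24),(507,191,24),(402,195,24)]: print(bush(f,q))
print(pt(f,[(255,180),(201,150),(104,150)],24).round(1))
B=bush(f,(565,156,24))[2]
print(delta((B[0],B[1],6),(np.pi,0,-.02)))"
```

```text
(array([253. , 179.2]), 9.4, array([566. , 158.3,  24. ]))
(array([199. , 150.7]), 9.7, array([508.3, 191.5,  24. ]))
(array([103., 150.]), 9.9, array([401.7, 195.6,  24. ]))
[[568.2 157.4  24. ]
 [510.6 192.2  24. ]
 [402.8 195.6  24. ]]
(array([-0.36, -0.29, 16.83]), array([ 0.1, -0.2, -0.2]))
```

Call:
apply_moves([
  [[0.1,-0.3,-0.2,5,0,0,0],[0.1,-0.3,-0.2,10,0,0,0],[0.1,-0.3,-0.2,14,0,0,0],[0.1,-0.3,-0.2,16,0,0,0],[0.1,-0.3,-0.2,16.9,0,0,0],[0.1,-0.3,-0.2,16.9,0,0,0],[0.1,-0.3,-0.2,16.9,0,0,0]],
])

```text
clock: 7.55
eef_pos: [568.3, 157.5, 7.1]
tcp_rot: [3.141, -0.006, -0.025]
contact_force: [0.4, 0.2, -0.4]
opening: 0.552
```

Call:
apply_moves([
  [[-1,0,0,0,0,0,0],[-1,0,0,0,0,0,0],[-1,0,0,0,0,0,0],[-1,0,0,0,0,0,0],[-1,0,0,-3,0,0,0],[-1,0,0,-7,0,0,0],[-1,0,0,-10,0,0,0],[-1,0,0,-10,0,0,0]],
], newtons=50)

```text
clock: 8.35
eef_pos: [570.9, 158.5, 112.3]
tcp_rot: [-3.14, -0.014, -0.025]
contact_force: [0.3, -1.1, -0.2]
opening: 0.218
```

```bash
python3 -c "
from h import *
s=r.sense();print(s['eef_pos'],s['opening'])
print(delta((547,-102,102),(np.pi,0,-.02)))"
```

```text
[570.87588857 158.51312845 112.28022649] 0.21783100064197952
(array([-1.76, 26.1 ,  0.96]), array([-0.1, -0.8, -0.3]))
```

Call:
apply_moves([
  [[-1,-0.3,4.5,0,0,-0.5,0],[-1,-0.6,9,0,0,-0.8,0],[-1,-1,13.5,0,0,-0.8,0],[-1,-1.3,18,0,0,-0.8,0],[-1,-1.6,22.5,0,0,-0.8,0],[-1,-1.8,26,0.5,0,-0.8,0],[-1,-1.8,26.1,2,0,-0.8,0],[-1,-1.8,26.1,4,0,-0.8,0]],
])

```text
clock: 9.15
eef_pos: [547.4, -103.5, 71.8]
tcp_rot: [-3.14, -0.002, -0.027]
contact_force: [0.2, -0.0, -0.4]
opening: 0.222
```

```bash
python3 -c "
from h import *
s=r.sense();print(s['eef_pos'],s['opening'])
print(delta((547,-102,42),(np.pi,0,-.02)))"
```

```text
[ 547.39484355 -103.48988849   71.77738885] 0.22209681622392222
(array([-0.05, -0.14,  2.98]), array([-0.1, -0.1, -0.4]))
```

Call:
apply_moves([
  [[-1,0,0,1.5,0,0,0],[-1,0,0,2.6,0,0,0],[-1,0,0,3,0,0,0],[-1,0,0,3,0,0,0],[0.0,0,0,3,0,0,0],[0.0,0,0,3,0,0,0],[0.0,0,0,0,0,0,0],[0.0,0,0,-4,0,0,0]],
])

```text
clock: 9.95
eef_pos: [545.7, -103.1, 110.5]
tcp_rot: [-3.139, 0.003, -0.027]
contact_force: [1.4, -1.0, 0.4]
opening: 0.497
```

```bash
python3 -c "
from h import *
s=r.sense();print(s['eef_pos'],s['opening'])
print(delta((509,192,170),(np.pi,0,-.02)))"
```

```text
[ 545.67995933 -103.05868855  110.52143027] 0.4973869307510641
(array([ -4.47, -29.41,  -5.87]), array([-0.1,  0.2, -0.4]))
```

Call:
apply_moves([
  [[0.1,-0.6,-4.5,-4,0,0,0],[0.1,-1.3,-9,-5.9,0,0,0],[0.1,-2,-14,-5.9,0,0,0],[0.1,-2.8,-19,-5.9,0,0,0],[0.1,-3.6,-24,-5.9,0,0,0],[0.1,-4.4,-29.4,-5.9,0,0,0],[0.1,-4.4,-29.4,-5.9,0,0,0],[0.1,-4.4,-29.4,-5.9,0,0,0]],
])

```text
clock: 10.75
eef_pos: [509.4, 193.9, 170.1]
tcp_rot: [-3.139, 0.003, -0.023]
contact_force: [-0.5, -1.9, -0.3]
opening: 0.55
```

```bash
python3 -c "
from h import *
f=grab('wrist');save(f,'w5')
for q in [(509,192,24),(402,195,24)]: print(bush(f,q))
B=bush(f,(509,192,24))[2]
print(r.sense()['eef_pos'],delta((B[0]+1,B[1],4),(np.pi,0,-.02)))"
```

```text
(array([254.8, 184.3]), 9.6, array([507.9, 192.2,  24. ]))
(array([159.3, 183. ]), 9.8, array([401.6, 196.1,  24. ]))
[509.49598688 192.36630494 169.98603756] (array([-1.00e-02,  5.00e-02,  1.66e+01]), array([-0.1,  0.2, -0.3]))
```

Call:
apply_moves([
  [[0.1,0,0,5,0,0,0],[0.1,0,0,10,0,0,0],[0.1,0,0,14,0,0,0],[0.1,0,0,16,0,0,0],[0.1,0,0,16.6,0,0,0],[0.1,0,0,16.6,0,0,0],[0.1,0,0,16.6,0,0,0]],
])

```text
clock: 11.5
eef_pos: [510.1, 192.3, 5.1]
tcp_rot: [-3.139, 0.002, -0.025]
contact_force: [0.3, 1.3, 0.1]
opening: 0.548
```

Call:
apply_moves([
  [[-1,0,0,0,0,0,0],[-1,0,0,0,0,0,0],[-1,0,0,0,0,0,0],[-1,0,0,0,0,0,0],[-1,0,0,-3,0,0,0],[-1,0,0,-7,0,0,0],[-1,0,0,-10,0,0,0],[-1,0,0,-10,0,0,0]],
], newtons=50)

```text
clock: 12.3
eef_pos: [513.1, 193.2, 109.9]
tcp_rot: [-3.136, -0.006, -0.025]
contact_force: [-0.0, 0.9, -0.2]
opening: 0.228
```

```bash
python3 -c "
from h import *
s=r.sense();print(s['eef_pos'],s['opening'])
print(delta((547,-60,72),(np.pi,0,-.02)))"
```

```text
[513.09810526 193.17736519 109.9127143 ] 0.22827572305401014
(array([ 4.  , 25.24,  3.68]), array([-0.3, -0.3, -0.3]))
```

Call:
apply_moves([
  [[-1,0.6,4.5,0,0,0,0],[-1,1.3,9,0,0,0,0],[-1,2,13.5,0,0,0,0],[-1,2.8,18,0,0,0,0],[-1,3.6,22.5,0,0,0,0],[-1,4,25.2,1,0,0,0],[-1,4,25.2,3.2,0,0,0],[-1,4,25.2,3.7,0,0,0]],
])

```text
clock: 13.1
eef_pos: [545.5, -60.3, 70.0]
tcp_rot: [-3.136, -0.003, -0.027]
contact_force: [-0.1, -0.0, -0.7]
opening: 0.221
```

```bash
python3 -c "
from h import *
s=r.sense();print(s['eef_pos'],s['opening'])
print(delta((547,-60,42),(np.pi,0,-.02)))"
```

```text
[545.48573567 -60.28541397  69.9871145 ] 0.22129411658890105
(array([ 0.14, -0.02,  2.8 ]), array([-0.3, -0.2, -0.4]))
```

Call:
apply_moves([
  [[-1,0,0,1.5,0,0,0],[-1,0,0,2.5,0,0,0],[-1,0,0,2.8,0,0,0],[-1,0,0,2.8,0,0,0],[0.0,0,0,2.8,0,0,0],[0.0,0,0,2.8,0,0,0],[0.0,0,0,0,0,0,0],[0.0,0,0,-4,0,0,0]],
])

```text
clock: 13.9
eef_pos: [543.7, -60.0, 109.0]
tcp_rot: [-3.136, 0.001, -0.026]
contact_force: [-0.0, 0.2, -0.1]
opening: 0.499
```

Call:
apply_moves([
  [[0.1,-1.6,-4,-4,0,0,0],[0.1,-4,-8,-6,0,0,0],[0.1,-6.5,-12,-6,0,0,0],[0.1,-9,-16,-6,0,0,0],[0.1,-11.5,-20,-6,0,0,0],[0.1,-13.7,-25.2,-6,0,0,0],[0.1,-13.7,-26,-6,0,0,0],[0.1,-13.7,-26,-6,0,0,0]],
])

```text
clock: 14.7
eef_pos: [413.3, 205.1, 171.0]
tcp_rot: [-3.135, 0.0, -0.022]
contact_force: [0.3, -0.6, 0.6]
opening: 0.552
```

```bash
python3 -c "
from h import *
f=grab('wrist');save(f,'w6')
B=bush(f,(402,196,24));print(B);B=B[2]
print(r.sense()['eef_pos'],delta((B[0]+1,B[1],4),(np.pi,0,-.02)))"
```

```text
(array([244. , 191.5]), 9.3, array([400. , 195.8,  24. ]))
[413.64570017 203.85414205 170.77857124] (array([-1.23,  0.93, 16.67]), array([-0.3,  0. , -0.2]))
```

Call:
apply_moves([
  [[0.1,-0.8,0.6,4,0,0,0],[0.1,-1.2,0.9,8,0,0,0],[0.1,-1.2,0.9,12,0,0,0],[0.1,-1.2,0.9,15,0,0,0],[0.1,-1.2,0.9,16.6,0,0,0],[0.1,-1.2,0.9,16.7,0,0,0],[0.1,-1.2,0.9,16.7,0,0,0]],
])

```text
clock: 15.45
eef_pos: [401.7, 195.2, 3.7]
tcp_rot: [-3.136, 0.001, -0.025]
contact_force: [-0.2, 0.3, -0.5]
opening: 0.551
```

Call:
apply_moves([
  [[-1,0,0,0,0,0,0],[-1,0,0,0,0,0,0],[-1,0,0,0,0,0,0],[-1,0,0,0,0,0,0],[-1,0,0,-3,0,0,0],[-1,0,0,-7,0,0,0],[-1,0,0,-10,0,0,0],[-1,0,0,-10,0,0,0]],
], newtons=50)

```text
clock: 16.25
eef_pos: [404.5, 195.9, 108.0]
tcp_rot: [-3.133, -0.006, -0.024]
contact_force: [1.0, -0.3, -0.3]
opening: 0.221
```

```bash
python3 -c "
from h import *
s=r.sense();print(s['eef_pos'],s['opening'])
print(delta((547,-18,72),(np.pi,0,-.02)))"
```

```text
[404.54990972 195.900865   108.01514866] 0.2205578832937346
(array([14.74, 21.07,  3.5 ]), array([-0.5, -0.3, -0.3]))
```

Call:
apply_moves([
  [[-1,2.5,3.5,0,0,0,0],[-1,5,7,0,0,0,0],[-1,7.5,10.5,0,0,0,0],[-1,10,14,0,0,0,0],[-1,12.5,17.8,0,0,0,0],[-1,14.8,21.1,1,0,0,0],[-1,14.8,21.1,3,0,0,0],[-1,14.8,21.1,3.5,0,0,0]],
])

```text
clock: 17.05
eef_pos: [546.4, -19.3, 70.0]
tcp_rot: [-3.133, -0.003, -0.026]
contact_force: [-1.0, 0.6, -0.1]
opening: 0.218
```

```bash
python3 -c "
from h import *
s=r.sense();print(s['eef_pos'],s['opening'])
print(delta((547,-18,42),(np.pi,0,-.02)))"
```

```text
[546.36992581 -19.346719    69.97951435] 0.21771478715475598
(array([ 0.05, -0.11,  2.8 ]), array([-0.5, -0.2, -0.4]))
```

Call:
apply_moves([
  [[-1,0,0,1.5,0,0,0],[-1,0,0,2.5,0,0,0],[-1,0,0,2.8,0,0,0],[-1,0,0,2.8,0,0,0],[0.0,0,0,2.8,0,0,0],[0.0,0,0,2.8,0,0,0],[0.0,0,0,0,0,0,0],[0.0,0,0,-4,0,0,0]],
])

```text
clock: 17.85
eef_pos: [544.8, -19.6, 109.5]
tcp_rot: [-3.132, 0.001, -0.026]
contact_force: [1.5, 0.6, -0.2]
opening: 0.499
```

Call:
apply_moves([
  [[-0.1,0,0,-4,0,0,0],[-0.1,0,1,-8,0,0,0],[-0.1,0,4,-12,0,0,0],[-0.1,0,8,-16,0,0,0],[-0.1,0,11,-18,0,0,0],[-0.1,0,11,-18,0,0,0],[-0.1,0,11,-18,0,0,0]],
])

```text
clock: 18.55
eef_pos: [541.9, -131.6, 289.1]
tcp_rot: [-3.132, -0.001, -0.028]
contact_force: [0.8, -0.2, -0.5]
opening: 0.448
```

```bash
python3 -c "
from h import *
f=grab('wrist');save(f,'w7');s=r.sense();print(s['eef_pos'],s['opening'])
for y in(-18,-60,-102): print(proj(f,[(547,y,60)]))"
```

```text
[ 541.46226845 -130.78675427  288.08269716] 0.44880259025067604
[[257.00127326  83.1172304 ]]
[[257.79687402 116.37784326]]
[[258.54339306 147.96120445]]
```

View pics/w7.png

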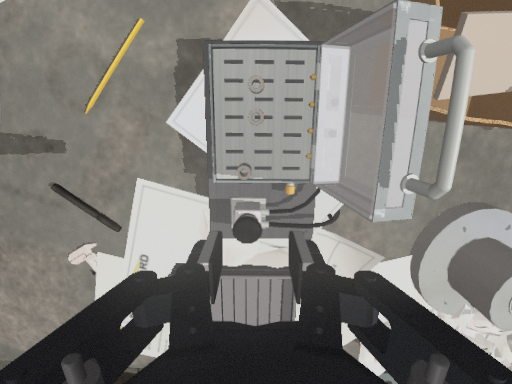

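The bushing at the right was knocked to (244,171), but it's still standing inside the kerb. The other two are at (256,85) and (256,117). The hood is open, with its bar running from (463,55) to (448,185), and the palm head is at (247,228).

```bash
python3 -c "
from h import *
f=grab('wrist');np.set_printoptions(precision=1,suppress=True)
print(pt(f,[(256,85),(256,117),(244,171)],60));print(pt(f,[(462,60),(449,180)],228),pt(f,[(247,228)],100))
print(pt(f,[(214,45),(320,44),(317,181),(213,181)],47))
print(proj(f,[(697,-12,228),(697,-112,228)]))
print(r.sense()['eef_pos'],delta((697,-65,290),(np.pi,0,-.026)))"
```

```text
[[ 544.7  -19.4   60. ]
 [ 543.6  -59.8   60. ]
 [ 525.  -132.5   60. ]]
[[ 693.2  -20.6  228. ]
 [ 696.4 -109.9  228. ]] [[ 528.  -201.6  100. ]]
[[ 491.3   33.4   47. ]
 [ 629.6   31.5   47. ]
 [ 631.  -152.6   47. ]
 [ 478.4 -148.7   47. ]]
[[468.2  47.7]
 [449.2 182.5]]
[ 541.3 -130.3  287.6] (array([15.4, -6.9, -0.2]), array([-0.6,  0.1, -0. ]))
```

Call:
apply_moves([
  [[-0.1,4,-2,-0.5,0,0,0],[-0.1,8,-4,-0.5,0,0,0],[-0.1,12,-6,-0.5,0,0,0],[-0.1,15.4,-6.8,-0.3,0,0,0],[-0.1,15.4,-6.8,2.5,0,0,0],[-0.1,15.4,-6.8,5.5,0,0,0],[-0.1,15.4,-6.8,7.4,0,0,0],[-0.1,15.4,-6.8,7.4,0,0,0]],
])

```text
clock: 19.45
eef_pos: [694.2, -63.8, 208.9]
tcp_rot: [-3.131, 0.01, -0.025]
contact_force: [-0.4, 0.6, -1.2]
opening: 0.451
```

Call:
apply_moves([
  [[-1,0,0,0,0,0,0],[-1,0,0,0,0,0,0],[-1,0,0,0,0,0,0],[-1,0,0,0,0,0,0],[-1,0,0,0,0,0,0]],
], newtons=40)

```text
clock: 19.95
eef_pos: [694.2, -63.0, 209.3]
tcp_rot: [-3.13, 0.01, -0.025]
contact_force: [0.6, 5.9, -2.3]
opening: 0.121
```

Call:
apply_moves([
  [[-1,-1.3,0,-0.4,0,0,0],[-1,-3.5,0,-0.9,0,0,0],[-1,-5.8,0,-1.2,0,0,0],[-1,-8.1,0,-1.2,0,0,0],[-1,-10.4,0,-0.9,0,0,0],[-1,-12.7,0,-0.3,0,0,0],[-1,-14.8,0,0.6,0,0,0],[-1,-16.9,0,1.7,0,0,0]],
])

```text
clock: 20.75
eef_pos: [525.4, -57.2, 194.9]
tcp_rot: [-3.127, 0.006, -0.025]
contact_force: [10.9, 10.9, -17.6]
opening: 0.119
```

```bash
python3 -c "
from h import *
s=r.sense();p=s['eef_pos'];print(s['opening'],s['contact_force'])
print(delta((439.5,p[1],63)))
for t in (.72,.6,.48,.36,.24,.12,0): 
  a=arc([t])[0]; print(t,delta((439.5+10*a[1],p[1],63-10*a[2]))[0])"
```

```text
0.11930510064574495 [ 10.86502692  10.9060322  -17.62406819]
(array([-8.51,  0.41, 13.24]), array([0., 0., 0.]))
0.72 [-1.62  0.06  1.52]
0.6 [-3.33  0.13  3.08]
0.48 [-4.84  0.19  4.83]
0.36 [-6.12  0.25  6.75]
0.24 [-7.17  0.31  8.81]
0.12 [-7.97  0.36 10.98]
0 [-8.51  0.41 13.24]
```

Call:
apply_moves([
  [[-1,-1.6,0.2,1.5,0,0,0],[-1,-3.3,0.3,3.1,0,0,0],[-1,-4.8,0.4,4.8,0,0,0],[-1,-6.1,0.4,6.7,0,0,0],[-1,-7.1,0.4,8.8,0,0,0],[-1,-7.9,0.4,11,0,0,0],[-1,-8.5,0.4,13.2,0,0,0],[-1,-8.5,0.4,13.4,0,0,0]],
])

```text
clock: 21.55
eef_pos: [439.6, -57.2, 61.3]
tcp_rot: [-3.127, 0.004, -0.026]
contact_force: [-2.0, 2.8, 12.2]
opening: 0.121
```

```bash
python3 -c "
from h import *
s=r.sense();print(s['eef_pos'],s['opening'],s['contact_force'])"
```

```text
[439.59660329 -57.18834763  61.28231277] 0.12102794620731168 [-1.95804401  2.82095357 12.24331256]
```

Call:
apply_moves([
  [[-0.3,0,0,0,0,0,0],[-0.3,0,0,0,0,0,0],[-0.3,0,0,0,0,0,0],[-0.3,0,0,-4,0,0,0],[-0.3,0,0,-9,0,0,0],[-0.8,0.5,2,-13,0,0,0],[-1,3.5,6,-14,0,0,0],[-1,6.5,10,-14,0,0,0]],
])

```text
clock: 22.35
eef_pos: [504.1, -161.6, 203.3]
tcp_rot: [-3.129, -0.002, -0.024]
contact_force: [0.6, -0.3, -0.2]
opening: 0.001
```

Call:
apply_moves([
  [[-1,2.6,5,0,0,0,0],[-1,2.6,5,0,0,0,0],[-1,2.6,5,0,0,0,0],[-1,2.6,5,0,0,0,0]],
])

```text
clock: 22.75
eef_pos: [527.9, -211.5, 202.5]
tcp_rot: [-3.129, -0.001, -0.025]
contact_force: [0.4, -0.4, 0.6]
opening: 0.0
```

```bash
python3 -c "
from h import *
f=grab('wrist');save(f,'w8');s=r.sense();print(s['eef_pos'],s['opening'])
print(proj(f,[(527,-203,100),(s['eef_pos'][0],s['eef_pos'][1],100)]))
g=f['pixels'];g=np.hstack([g, cv2.resize(grab('side')['pixels'][130:280,170:370],(284,213)) if 0 else g[:, :1]])
cv2.imwrite('pics/w8c.png',g[:,:,::-1])
b=grab('side');save(b,'s8')
h=b['pixels'][100:290,170:350];print('side saved')
cv2.imwrite('pics/w8c.png',np.hstack([f['pixels'],cv2.resize(h,(288,304))[:384] if 0 else cv2.copyMakeBorder(cv2.resize(h,(288,304)),0,80,0,0,cv2.BORDER_CONSTANT)])[:,:,::-1])"
```

```text
[ 527.89276038 -211.06563723  202.5525117 ] 0.0018039749760236216
[[254.60727175 186.58131463]
 [255.75218369 194.79631671]]
side saved
```

View pics/w8c.png

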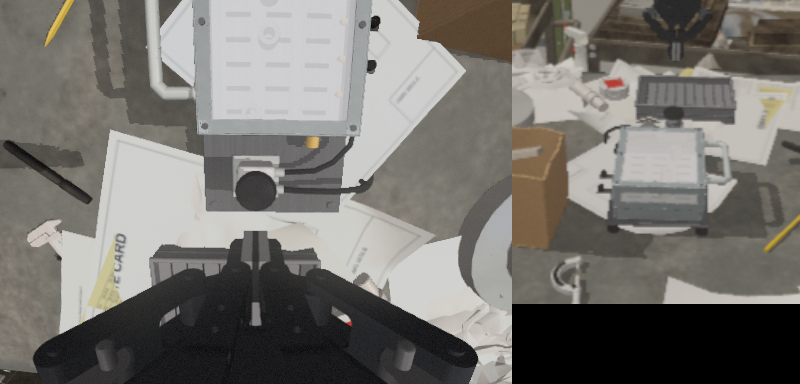

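The palm head is at (256,190), which is about (528,-206), and the hood is shut.

Call:
apply_moves([
  [[-1,0,-0.5,4,0,0,0],[-1,0,-0.5,7.5,0,0,0],[-1,0,-0.5,9,0,0,0],[-1,0,-0.5,10,0,0,0],[-1,0,-0.5,10.5,0,0,0],[-1,0,-0.5,11,0,0,0],[-1,0,-0.5,11.1,0,0,0],[-1,0,-0.5,11.1,0,0,0]],
])

```text
clock: 23.65
eef_pos: [528.2, -204.0, 92.7]
tcp_rot: [-3.128, -0.001, -0.023]
contact_force: [-3.0, 3.4, 7.3]
opening: -0.002
```

Call:
apply_moves([
  [[-1,0,0,0.2,0,0,0],[-1,0,0,0.4,0,0,0],[-1,0,0,0.4,0,0,0]],
])

```text
clock: 23.95
eef_pos: [528.3, -203.9, 90.4]
tcp_rot: [-3.129, -0.002, -0.023]
contact_force: [-4.9, 1.3, 9.5]
opening: -0.002
```

Call:
apply_moves([
  [[-1,0,0,0.2,0,0,0],[-1,0,0,0.3,0,0,0],[-1,0,0,0.3,0,0,0],[-1,0,0,0.3,0,0,0]],
])

```text
clock: 24.35
eef_pos: [528.4, -203.9, 90.2]
tcp_rot: [-3.129, -0.002, -0.023]
contact_force: [-9.5, 3.2, 22.8]
opening: -0.001
```

It has reached the stop: the force is up to 23 N and z no longer changes. I'll hold it there.

Call:
apply_moves([
  [[-1,0,0,0.2,0,0,0],[-1,0,0,0.2,0,0,0],[-1,0,0,0.2,0,0,0],[-1,0,0,0.2,0,0,0],[-1,0,0,0.2,0,0,0],[-1,0,0,0.2,0,0,0],[-1,0,0,0.2,0,0,0],[-1,0,0,0.2,0,0,0]],
])

```text
clock: 25.15
eef_pos: [528.3, -203.9, 90.3]
tcp_rot: [-3.13, -0.003, -0.023]
contact_force: [-7.9, 1.7, 15.1]
opening: 0.005
```

Call:
apply_moves([
  [[-1,0,0,0.2,0,0,0],[-1,0,0,0.2,0,0,0],[-1,0,0,0.2,0,0,0],[-1,0,0,0.2,0,0,0],[-1,0,0,0.2,0,0,0],[-1,0,0,0.2,0,0,0],[-1,0,0,0.2,0,0,0],[-1,0,0,0.2,0,0,0]],
])

```text
clock: 25.95
eef_pos: [528.3, -203.9, 90.3]
tcp_rot: [-3.13, -0.003, -0.022]
contact_force: [-7.7, 1.8, 14.9]
opening: -0.002
```

Call:
apply_moves([
  [[-1,0,0,-3,0,0,0],[-1,0,0,-7,0,0,0],[-1,0,0,-11,0,0,0],[-1,-2,-3,-13,0,0,0],[-0.3,-4.5,-7,-13,0,0,0],[-0.3,-6.5,-11,-13,0,0,0],[-0.3,-8.5,-14.5,-13,0,0,0],[-0.3,-8.5,-14.5,-13,0,0,0]],
])

```text
clock: 26.75
eef_pos: [443.9, -55.5, 222.5]
tcp_rot: [-3.129, -0.004, -0.02]
contact_force: [0.6, -0.3, 0.2]
opening: 0.355
```

```bash
python3 -c "
from h import *
f=grab('wrist');save(f,'w9');s=r.sense();print(s['eef_pos'],s['opening'])
print(delta((440.5,-59,63),(np.pi,0,-.025)))"
```

```text
[445.67732362 -57.0906086  222.79417398] 0.3491365192802651
(array([-0.6 ,  0.38, 15.97]), array([-0.6, -0.3,  0.3]))
```

Call:
apply_moves([
  [[-0.3,-0.6,0.3,5,0,0,0],[-0.3,-0.6,0.3,9,0,0,0],[-0.3,-0.6,0.3,13,0,0,0],[-0.3,-0.6,0.3,15.5,0,0,0],[-0.3,-0.6,0.3,16,0,0,0],[-0.3,-0.6,0.3,16,0,0,0]],
])

```text
clock: 27.4
eef_pos: [441.1, -58.8, 62.7]
tcp_rot: [-3.131, -0.005, -0.02]
contact_force: [0.2, -0.4, 0.1]
opening: 0.347
```

Call:
apply_moves([
  [[-1,0,0,0,0,0,0],[-1,0,0,0,0,0,0],[-1,0,0,0,0,0,0],[-1,0,0,0,0,0,0]],
], newtons=40)

```text
clock: 27.8
eef_pos: [439.8, -59.0, 63.8]
tcp_rot: [-3.131, -0.003, -0.02]
contact_force: [-7.6, -2.1, 2.8]
opening: 0.122
```

Call:
apply_moves([
  [[-1,0.55,0,-2.25,0,0,0],[-1,1.36,0,-4.42,0,0,0],[-1,2.42,0,-6.48,0,0,0],[-1,3.72,0,-8.39,0,0,0],[-1,5.24,0,-10.13,0,0,0],[-1,6.96,0,-11.68,0,0,0],[-1,8.85,0,-13.02,0,0,0],[-1,8.85,0,-13.02,0,0,0]],
])

```text
clock: 28.6
eef_pos: [530.5, -62.4, 198.9]
tcp_rot: [-3.131, -0.008, -0.02]
contact_force: [-8.7, 1.5, 13.1]
opening: 0.125
```

Call:
apply_moves([
  [[-1,2.2,0,-0.8,0,0,0],[-1,4.1,0,-1.5,0,0,0],[-1,6.3,0,-2.1,0,0,0],[-1,8.6,0,-2.3,0,0,0],[-1,10.9,0,-2.3,0,0,0],[-1,13.2,0,-2.1,0,0,0],[-1,15.5,0,-1.5,0,0,0],[-1,16.6,0,-1.1,0,0,0]],
])

```text
clock: 29.4
eef_pos: [697.7, -67.5, 213.8]
tcp_rot: [-3.133, -0.01, -0.02]
contact_force: [-48.2, -5.5, 49.0]
opening: 0.122
```

Call:
apply_moves([
  [[-1,0.6,0,0.25,0,0,0],[-1,0.6,0,0.25,0,0,0],[-1,0.6,0,0.25,0,0,0],[-1,0.6,0,0.25,0,0,0]],
])

```text
clock: 29.8
eef_pos: [697.3, -67.6, 213.8]
tcp_rot: [-3.133, 0.002, -0.021]
contact_force: [-30.3, 1.0, 18.7]
opening: 0.123
```

Call:
apply_moves([
  [[-0.2,-0.3,0,0,0,0,0],[-0.2,-0.3,0,0,0,0,0],[-0.2,-0.3,0,0,0,0,0],[-0.2,-0.3,0,-2,0,0,0],[-0.2,-0.3,0,-6,0,0,0],[-0.1,-4,2,-9,0,0,0],[-0.1,-8.5,4,-9,0,0,0],[-0.1,-13,5,-9,0,0,0]],
])

```text
clock: 30.6
eef_pos: [566.4, -116.9, 305.2]
tcp_rot: [-3.134, -0.001, -0.021]
contact_force: [-0.7, -1.2, 0.5]
opening: 0.449
```

```bash
python3 -c "
from h import *
f=grab('wrist');save(f,'w10');s=r.sense();print(s['eef_pos'],s['opening'])
"
```

```text
[ 558.47965766 -117.19758351  303.77791979] 0.44978399314531575
```

View pics/w10.png

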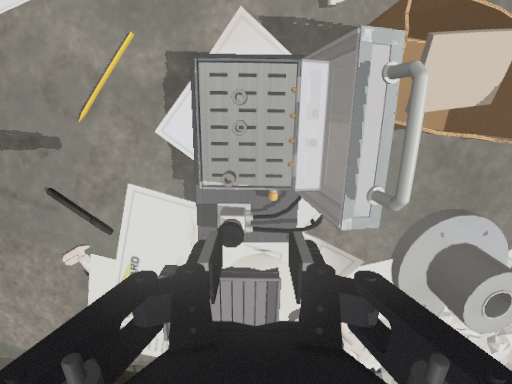

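The hood is open again. The bushings are at (240,97), (240,127) and (228,178), all inside the box. I'll take the knocked one first.

Call:
apply_moves([
  [[-0.1,-1,0.5,3,0,0,0],[-0.1,-3,1.5,7,0,0,0],[-0.1,-3.3,1.5,10.5,0,0,0],[-0.1,-3.3,1.5,10.5,0,0,0],[-0.1,-3.3,1.5,10.5,0,0,0]],
])

```text
clock: 31.15
eef_pos: [525.5, -130.8, 199.7]
tcp_rot: [-3.134, 0.006, -0.021]
contact_force: [0.5, -1.0, 0.9]
opening: 0.45
```

```bash
python3 -c "
from h import *
f=grab('wrist');save(f,'w11');s=r.sense();print(s['eef_pos'],s['opening'])
u,v=proj(f,[(525,-132.5,60)])[0].astype(int);print(u,v,bush(f,(525,-132.5,60),60))
g=f['pixels'][v-45:v+45,u-60:u+60];cv2.imwrite('pics/w11c.png',cv2.resize(g,None,fx=5,fy=5)[:,:,::-1])"
```

```text
[ 526.31263911 -130.94141504  200.64591794] 0.450154738574845
256 186 None
```

View pics/w11c.png

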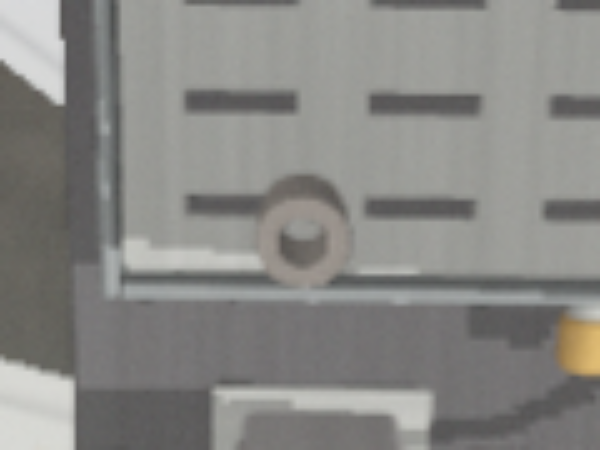

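The top ring's centre is at crop (306,242), which is px (257.2,189.4). The bushing is upright next to the right kerb.

```bash
python3 -c "
from h import *
f=grab('wrist');P=pt(f,[(257.2,189.4)],60)[0];print(P,r.sense()['eef_pos'],pt(f,[(196+115/5,141+200/5),(257,141+285/5)],47))
print(delta((P[0]+.5,P[1],42),(np.pi,0,-.022)))"
```

```text
[ 527.23043737 -136.32609792   60.        ] [ 526.57433469 -130.98636237  200.98592291] [[ 484.17069468 -129.21301813   47.        ]
 [ 526.81128498 -150.15796197   47.        ]]
(array([ 0.18,  0.64, 15.89]), array([-0.4,  0.2,  0.1]))
```

Call:
apply_moves([
  [[-0.2,0.2,0.5,4,0,0,0],[-0.2,0.2,0.5,8,0,0,0],[-0.2,0.2,0.5,12,0,0,0],[-0.2,0.2,0.5,14.5,0,0,0],[-0.2,0.2,0.5,15.8,0,0,0],[-0.2,0.2,0.5,15.9,0,0,0],[-0.2,0.2,0.5,15.9,0,0,0]],
])

```text
clock: 31.95
eef_pos: [529.4, -135.1, 43.3]
tcp_rot: [-3.135, 0.001, -0.021]
contact_force: [0.3, 0.6, 0.1]
opening: 0.401
```

Call:
apply_moves([
  [[-1,0,0,0,0,0,0],[-1,0,0,0,0,0,0],[-1,0,0,0,0,0,0],[-1,0,0,0,0,0,0],[-1,0,0,-3,0,0,0],[-1,0,0,-7,0,0,0],[-1,0,0,-12,0,0,0],[-1,0,0,-12,0,0,0]],
], newtons=50)

```text
clock: 32.75
eef_pos: [533.6, -137.0, 170.2]
tcp_rot: [-3.138, -0.01, -0.021]
contact_force: [-0.0, -1.0, -0.9]
opening: 0.22
```

```bash
python3 -c "
from h import *
s=r.sense();print(s['eef_pos'],s['opening'])
print(delta((490,-375,162),(np.pi,0,-.022)))
b=grab('scene');save(b,'c12')"
```

```text
[ 533.61316767 -137.03857118  170.24836949] 0.21969858878805346
(array([-3.87, 23.88,  0.7 ]), array([-0.2, -0.6,  0.1]))
```

Call:
apply_moves([
  [[-1,-0.8,4.5,0,0,0,0],[-1,-1.6,9,0,0,0,0],[-1,-2.4,13.5,0,0,0,0],[-1,-3.2,18,0,0,0,0],[-1,-3.9,22.5,1,0,0,0],[-1,-3.9,26.8,3,0,0,0],[-1,-3.9,26.8,5,0,0,0],[-1,-3.9,26.8,5,0,0,0]],
])

```text
clock: 33.6
eef_pos: [485.1, -402.8, 111.8]
tcp_rot: [-3.133, -0.001, -0.023]
contact_force: [-0.3, 1.0, -1.4]
opening: 0.221
```

```bash
python3 -c "
from h import *
s=r.sense();print(s['eef_pos'],s['opening'])
f=grab('wrist');save(f,'w13');print(delta((490,-405,45),(np.pi,0,-.022)));print(proj(f,[(490,-405,38),(387,-302,54),(597,-302,54)]))"
```

```text
[ 485.14199724 -402.81456925  111.81428502] 0.2206759167639858
(array([0.38, 0.3 , 6.85]), array([-0.5, -0.1,  0. ]))
[[261.65992168 206.67930037]
 [114.32293743  78.94124292]
 [410.76851084  72.79582448]]
```

View pics/w13.png

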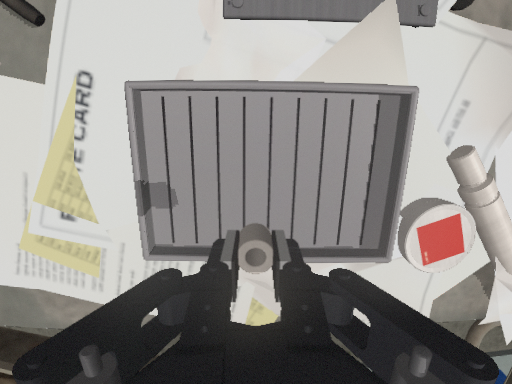

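The tray rim is at rows 83 to 260 and columns 127 to 417, as predicted, and the tin is clear of the path. I'll place the first bushing.

Call:
apply_moves([
  [[-1,0.3,0.1,3,0,0,0],[-1,0.3,0.1,5.5,0,0,0],[-1,0.3,0.1,6.7,0,0,0],[-1,0.3,0.1,6.7,0,0,0],[-0.1,0.3,0.1,6.7,0,0,0],[-0.1,0.3,0.1,6.7,0,0,0],[-0.1,0.3,0.1,4,0,0,0],[-0.1,0.3,0.1,0,0,0,0]],
])

```text
clock: 34.45
eef_pos: [487.9, -402.2, 112.6]
tcp_rot: [-3.131, 0.001, -0.021]
contact_force: [1.2, -0.6, -0.9]
opening: 0.448
```

```bash
python3 -c "
from h import *
s=r.sense();print(s['eef_pos'],s['opening'])
print(delta((546,-62,190),(np.pi,0,-.022)))"
```

```text
[ 487.88913724 -402.19351015  112.61001512] 0.44833353835370027
(array([  5.08, -34.22,  -7.38]), array([-0.6,  0. ,  0. ]))
```

Call:
apply_moves([
  [[-0.1,0.3,-3,-3.5,0,0,0],[-0.1,1,-7.5,-6,0,0,0],[-0.1,1.8,-12,-7.5,0,0,0],[-0.1,2.5,-16.5,-7.5,0,0,0],[-0.1,3.2,-21,-7.5,0,0,0],[-0.1,4,-26,-7.5,0,0,0],[-0.1,4.6,-30.5,-7.5,0,0,0],[-0.1,5.1,-34.2,-7.5,0,0,0]],
])

```text
clock: 35.25
eef_pos: [546.4, -59.6, 192.1]
tcp_rot: [-3.131, -0.001, -0.02]
contact_force: [0.2, -0.0, 0.3]
opening: 0.448
```

Call:
apply_moves([
  [[-0.1,0,0,0,0,0,0],[-0.1,0,0,0,0,0,0]],
])

```text
clock: 35.45
eef_pos: [546.6, -58.6, 192.8]
tcp_rot: [-3.131, -0.002, -0.018]
contact_force: [0.2, -0.3, 0.1]
opening: 0.45
```

```bash
python3 -c "
from h import *
s=r.sense();print(s['eef_pos'],s['opening'])
f=grab('wrist');save(f,'w14')
P=proj(f,[(545,-60,60),(545,-20,60)]);print(P)
u,v=P.mean(0).astype(int);print(u,v)
cv2.imwrite('pics/w14c.png',cv2.resize(f['pixels'][v-60:v+60,u-60:u+60],None,fx=5,fy=5)[:,:,::-1])"
```

```text
[546.64415424 -58.58779583 192.78569929] 0.4501679989189898
[[254.02172886 188.18291851]
 [253.32454126 150.24284116]]
253 169
```

View pics/w14c.png

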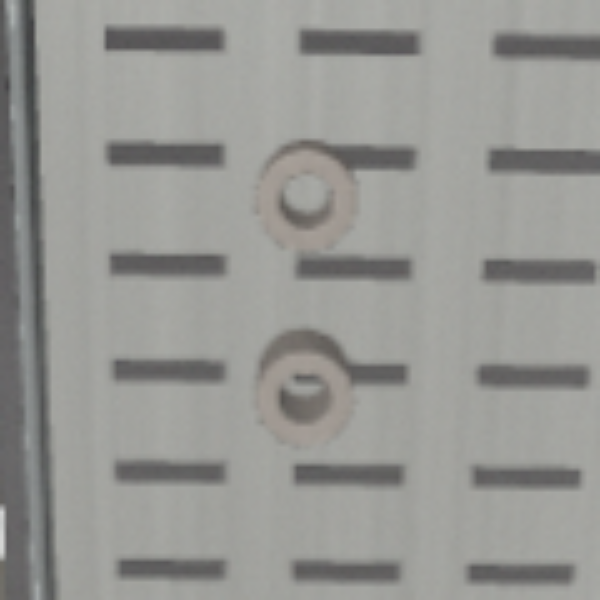

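Both remaining rings are within about 1 mm of the prediction.

Call:
apply_moves([
  [[-0.1,-0.1,0.2,4,0,0,0],[-0.1,-0.1,0.2,8,0,0,0],[-0.1,-0.1,0.2,12,0,0,0],[-0.1,-0.1,0.2,14,0,0,0],[-0.1,-0.1,0.2,15,0,0,0],[-0.1,-0.1,0.2,15.1,0,0,0],[-0.1,-0.1,0.2,15.1,0,0,0]],
])

```text
clock: 36.2
eef_pos: [546.4, -60.7, 42.4]
tcp_rot: [-3.131, -0.003, -0.02]
contact_force: [0.2, -0.2, 0.6]
opening: 0.447
```

Call:
apply_moves([
  [[-1,0,0,0,0,0,0],[-1,0,0,0,0,0,0],[-1,0,0,0,0,0,0],[-1,0,0,0,0,0,0],[-1,0,0,-3,0,0,0],[-1,0,0,-7,0,0,0],[-1,0,0,-12,0,0,0],[-1,0,0,-12,0,0,0]],
], newtons=50)

```text
clock: 37.0
eef_pos: [550.4, -62.5, 169.8]
tcp_rot: [-3.133, -0.015, -0.02]
contact_force: [0.9, -0.6, -0.8]
opening: 0.22
```

Call:
apply_moves([
  [[-1,-0.8,4.5,0,0,0,0],[-1,-1.6,9,0,0,0,0],[-1,-2.4,13.5,0,0,0,0],[-1,-3.2,18,0,0,0,0],[-1,-4,22.5,0,0,0,0],[-1,-4.6,27,1,0,0,0],[-1,-4.8,30.5,4,0,0,0],[-1,-4.8,30.5,5,0,0,0]],
])

```text
clock: 37.8
eef_pos: [495.8, -369.6, 114.6]
tcp_rot: [-3.134, -0.014, -0.023]
contact_force: [-0.1, 0.1, -0.3]
opening: 0.218
```

```bash
python3 -c "
from h import *
s=r.sense();print(s['eef_pos'],s['opening'])
print(delta((490,-367,45),(np.pi,0,-.022)))"
```

```text
[ 495.77830727 -369.61239355  114.5555952 ] 0.21842957929829715
(array([-0.68, -0.19,  6.95]), array([-0.5, -0.8, -0.1]))
```

Call:
apply_moves([
  [[-1,-0.6,-0.2,3,0,-0.8,0],[-1,-0.6,-0.2,5.5,0,-0.8,0],[-1,-0.6,-0.2,6.9,0,-0.8,0],[-1,-0.6,-0.2,6.9,0,-0.8,0],[-0.1,-0.6,-0.2,6.9,0,-0.8,0],[-0.1,-0.6,-0.2,6.9,0,-0.8,0],[-0.1,-0.6,-0.2,4,0,-0.8,0],[-0.1,-0.6,-0.2,0,0,-0.8,0]],
])

```text
clock: 38.6
eef_pos: [488.8, -366.3, 113.8]
tcp_rot: [-3.131, 0.003, -0.023]
contact_force: [0.4, 0.2, 0.2]
opening: 0.45
```

Call:
apply_moves([
  [[-0.1,0.3,-3,-3.5,0,0,0],[-0.1,1,-7.5,-6,0,0,0],[-0.1,1.8,-12,-7.5,0,0,0],[-0.1,2.5,-16.5,-7.5,0,0,0],[-0.1,3.2,-21,-7.5,0,0,0],[-0.1,4,-26,-7.5,0,0,0],[-0.1,4.6,-30.5,-7.5,0,0,0],[-0.1,5.1,-34.7,-7.5,0,0,0]],
])

```text
clock: 39.4
eef_pos: [548.1, -18.9, 193.0]
tcp_rot: [-3.131, 0.001, -0.022]
contact_force: [0.6, 0.3, 0.6]
opening: 0.455
```

```bash
python3 -c "
from h import *
s=r.sense();print(s['eef_pos'],s['opening'],s['tcp_rot'])
f=grab('wrist');save(f,'w15')
P=proj(f,[(546,-19.5,60)]);u,v=P[0].astype(int);print(P)
g=cv2.cvtColor(f['pixels'],cv2.COLOR_RGB2HSV)[v-25:v+25,u-25:u+25]
m=((g[:,:,0]<25)|(g[:,:,0]>165))&(g[:,:,1]>15); n,l,st,c=cv2.connectedComponentsWithStats(m.astype(np.uint8)); print([(st[k].tolist(),(c[k]+[u-25,v-25]).round(1)) for k in range(1,n) if st[k,4]>30])
print(delta((546.5,-20,42),(np.pi,0,-.022)))"
```

```text
[548.14960826 -18.94885607 193.04356462] 0.45461069125503395 [-3.13114439e+00  1.15711547e-03 -2.20784334e-02]
[[253.88834146 187.34688465]]
[([16, 11, 20, 23, 320], array([253.5, 184.1]))]
(array([-0.21,  0.81, 15.1 ]), array([-0.8,  0. ,  0. ]))
```

Call:
apply_moves([
  [[-0.1,0,0,0,0,0,0],[-0.1,0,0,0,0,0,0]],
])

```text
clock: 39.65
eef_pos: [549.0, -13.4, 193.7]
tcp_rot: [-3.128, -0.0, -0.02]
contact_force: [-0.2, 1.2, 0.5]
opening: 0.448
```

```bash
python3 -c "
from h import *
s=r.sense();print(s['eef_pos'],s['tcp_rot'])
print(delta((546.5,-20,42),(np.pi,0,-.022)))"
```

```text
[549.03042181 -13.35547175 193.66015208] [-3.12820312e+00 -2.59214916e-04 -1.97416838e-02]
(array([-0.24,  0.87, 15.16]), array([-0.8, -0. ,  0.1]))
```

Call:
apply_moves([
  [[-0.1,-0.2,0.9,4,-0.8,0,0],[-0.1,-0.2,0.9,8,-0.8,0,0],[-0.1,-0.2,0.9,12,-0.8,0,0],[-0.1,-0.2,0.9,14,-0.8,0,0],[-0.1,-0.2,0.9,15,-0.8,0,0],[-0.1,-0.2,0.9,15.1,-0.8,0,0],[-0.1,-0.2,0.9,15.1,-0.8,0,0]],
])

```text
clock: 40.35
eef_pos: [547.6, -20.9, 43.4]
tcp_rot: [3.141, -0.001, -0.021]
contact_force: [0.1, 0.1, -0.0]
opening: 0.448
```

Call:
apply_moves([
  [[-1,0,0,0,0,0,0],[-1,0,0,0,0,0,0],[-1,0,0,0,0,0,0],[-1,0,0,0,0,0,0],[-1,0,0,-3,0,0,0],[-1,0,0,-7,0,0,0],[-1,0,0,-12,0,0,0],[-1,0,0,-12,0,0,0]],
], newtons=50)

```text
clock: 41.15
eef_pos: [551.8, -21.0, 170.7]
tcp_rot: [3.141, -0.013, -0.02]
contact_force: [0.5, 0.3, -0.5]
opening: 0.22
```

Call:
apply_moves([
  [[-1,-0.8,4.5,0,0,0,0],[-1,-1.6,9,0,0,0,0],[-1,-2.4,13.5,0,0,0,0],[-1,-3.2,18,0,0,0,0],[-1,-4,22.5,0,0,0,0],[-1,-4.6,27,1,0,0,0],[-1,-5.2,31,4,0,0,0],[-1,-5.2,31,5,0,0,0]],
])

```text
clock: 41.95
eef_pos: [492.6, -333.8, 118.6]
tcp_rot: [3.14, -0.013, -0.024]
contact_force: [0.5, -0.4, -1.2]
opening: 0.219
```

Call:
apply_moves([
  [[-1,0,0,0,0,0,0]],
])

```text
clock: 42.05
eef_pos: [491.3, -333.8, 117.0]
tcp_rot: [3.141, -0.011, -0.026]
contact_force: [-0.8, -0.1, 0.1]
opening: 0.217
```

```bash
python3 -c "
from h import *
s=r.sense();print(s['eef_pos'],s['opening'])
print(delta((490,-331,45),(np.pi,0,-.022)))"
```

```text
[ 491.30171659 -333.78844096  117.0418046 ] 0.21728681593233248
(array([-0.21, -0.28,  7.2 ]), array([ 0. , -0.6, -0.2]))
```

Call:
apply_moves([
  [[-1,-0.2,-0.2,3,0,-0.6,0],[-1,-0.2,-0.2,5.5,0,-0.6,0],[-1,-0.2,-0.2,7.2,0,-0.6,0],[-1,-0.2,-0.2,7.2,0,-0.6,0],[-0.1,-0.2,-0.2,7.2,0,-0.6,0],[-0.1,-0.2,-0.2,7.2,0,-0.6,0],[-0.1,-0.2,-0.2,4,0,-0.6,0],[-0.1,-0.2,-0.2,0,0,-0.6,0]],
])

```text
clock: 42.85
eef_pos: [488.5, -330.6, 116.9]
tcp_rot: [-3.14, 0.002, -0.025]
contact_force: [-0.2, 0.3, 1.0]
opening: 0.45
```

Call:
apply_moves([
  [[-0.1,0,0,-4,0,0,0],[-0.1,0,0,-8,0,0,0],[-0.1,0,0,-12,0,0,0],[-0.1,0,0,-16,0,0,0],[-0.1,0,0,-18,0,0,0],[-0.1,0,0,-18,0,0,0],[-0.1,0,0,-18,0,0,0]],
])

```text
clock: 43.55
eef_pos: [488.9, -330.5, 297.2]
tcp_rot: [-3.141, 0.001, -0.025]
contact_force: [-0.6, -0.9, 0.3]
opening: 0.453
```

```bash
python3 -c "
from h import *
f=grab('wrist');save(f,'w16');print(r.sense()['eef_pos'],proj(f,[(490,-331,62),(490,-367,62),(490,-403,62)]))
print(delta((695,-64,298),(np.pi,0,-.022)))"
```

```text
[ 488.4439015  -330.32327785  296.18997204] [[256.57914474 167.43955939]
 [257.12150088 191.74186049]
 [257.63405617 214.80060697]]
(array([ 19.99, -27.14,  -0.19]), array([-0.1,  0.2, -0.2]))
```

View pics/w16.png

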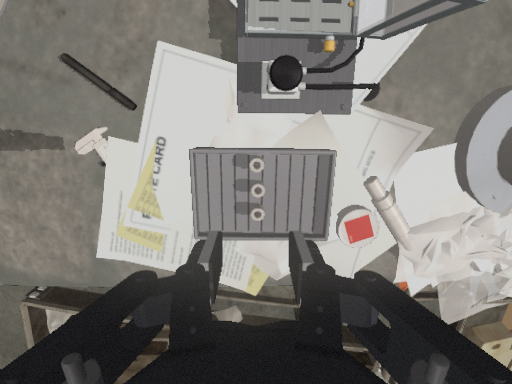

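All three bushings are standing in the tray, at (257,165), (258,190) and (258,214). Now I'll shut the hood.

Call:
apply_moves([
  [[-0.1,2.5,-3.4,-0.2,0,0,0],[-0.1,5,-6.8,-0.2,0,0,0],[-0.1,7.5,-10.2,-0.2,0,0,0],[-0.1,10,-13.6,-0.2,0,0,0],[-0.1,12.5,-17,-0.2,0,0,0],[-0.1,15,-20.4,-0.2,0,0,0],[-0.1,17.5,-23.8,-0.2,0,0,0],[-0.1,20,-27.1,-0.2,0,0,0]],
])

```text
clock: 44.4
eef_pos: [695.2, -62.5, 296.0]
tcp_rot: [-3.139, 0.006, -0.024]
contact_force: [0.0, -0.7, 1.3]
opening: 0.446
```

Call:
apply_moves([
  [[-0.1,0,0,0,0,0,0],[-0.1,0,0,0,0,0,0]],
])

```text
clock: 44.6
eef_pos: [694.5, -61.5, 293.4]
tcp_rot: [-3.139, 0.01, -0.023]
contact_force: [-1.3, -0.4, -1.1]
opening: 0.45
```

```bash
python3 -c "
from h import *
f=grab('wrist');save(f,'w17');print(r.sense()['eef_pos'],delta((695,-64,209),(np.pi,0,-.022)))"
```

```text
[694.20072761 -62.52796204 293.99951733] (array([0.16, 0.16, 8.5 ]), array([-0.1,  0.5, -0.1]))
```

Call:
apply_moves([
  [[-0.1,0.1,0.2,3,0,0.5,0],[-0.1,0.1,0.2,6,0,0.5,0],[-0.1,0.1,0.2,8,0,0.5,0],[-0.1,0.1,0.2,8.5,0,0.5,0],[-0.1,0.1,0.2,8.5,0,0.5,0]],
])

```text
clock: 45.15
eef_pos: [693.4, -65.4, 208.4]
tcp_rot: [-3.14, 0.002, -0.025]
contact_force: [-0.2, 0.3, -0.0]
opening: 0.453
```

Call:
apply_moves([
  [[-1,0,0,0,0,0,0],[-1,0,0,0,0,0,0],[-1,0,0,0,0,0,0],[-1,0,0,0,0,0,0],[-1,0,0,0,0,0,0]],
], newtons=40)

```text
clock: 45.65
eef_pos: [694.6, -66.0, 209.9]
tcp_rot: [-3.141, -0.001, -0.025]
contact_force: [2.6, -3.6, 5.9]
opening: 0.126
```

Call:
apply_moves([
  [[-1,-1.3,0,-0.4,0,0,0],[-1,-3.5,0,-0.9,0,0,0],[-1,-5.8,0.1,-1.2,0,0,0],[-1,-8.1,0.2,-1.2,0,0,0],[-1,-10.4,0.3,-0.9,0,0,0],[-1,-12.7,0.3,-0.3,0,0,0],[-1,-14.8,0.4,0.6,0,0,0],[-1,-16.9,0.4,1.7,0,0,0]],
])

```text
clock: 46.45
eef_pos: [524.6, -62.5, 192.9]
tcp_rot: [-3.135, -0.002, -0.026]
contact_force: [7.3, 17.6, -8.0]
opening: 0.116
```

```bash
python3 -c "
from h import *
s=r.sense();p=s['eef_pos'];print(s['opening'],s['contact_force'])
for t in (.72,.6,.48,.36,.24,.12,0): 
  a=arc([t])[0]; print(t,delta((439.5+10*a[1],p[1],62.5-10*a[2]))[0])"
```

```text
0.11627132397642603 [ 7.33662831 17.58005402 -8.01058901]
0.72 [-1.55  0.05  1.36]
0.6 [-3.28  0.1   2.91]
0.48 [-4.8   0.15  4.64]
0.36 [-6.1   0.2   6.55]
0.24 [-7.16  0.24  8.61]
0.12 [-7.98  0.28 10.78]
0 [-8.53  0.3  13.03]
```

Call:
apply_moves([
  [[-1,-1.55,-0.2,1.4,0,0,0],[-1,-3.3,-0.2,2.9,0,0,0],[-1,-4.8,-0.1,4.6,0,0,0],[-1,-6.1,0,6.5,0,0,0],[-1,-7.1,0,8.6,0,0,0],[-1,-7.9,0,10.8,0,0,0],[-1,-8.5,0,13,0,0,0],[-1,-8.5,0,13.2,0,0,0]],
])

```text
clock: 47.25
eef_pos: [439.7, -59.2, 60.0]
tcp_rot: [-3.135, -0.002, -0.026]
contact_force: [0.8, -0.4, 7.5]
opening: 0.12
```

Call:
apply_moves([
  [[-0.3,0,0,0,0,0,0],[-0.3,0,0,0,0,0,0],[-0.3,0,0,0,0,0,0],[-0.3,0,0,-4,0,0,0],[-0.3,0,0,-9,0,0,0],[-0.3,0,0,-14,0,0,0],[-0.3,0,2,-18,0,0,0],[-0.3,0,3,-18,0,0,0]],
])

```text
clock: 48.05
eef_pos: [441.4, -91.6, 245.6]
tcp_rot: [-3.137, -0.012, -0.026]
contact_force: [1.0, -0.2, -0.2]
opening: 0.35
```

Call:
apply_moves([
  [[-0.3,0,3,0,0,0,0],[-0.3,0,6,0,0,0,0],[-0.3,0,6,0,0,0,0],[-0.3,0,6,0,0,0,0]],
])

```text
clock: 48.45
eef_pos: [439.1, -151.7, 244.8]
tcp_rot: [-3.136, -0.011, -0.027]
contact_force: [0.1, 0.3, -0.5]
opening: 0.35
```

```bash
python3 -c "
from h import *
f=grab('wrist');save(f,'w18');s=r.sense();print(s['eef_pos'],s['opening'],s['contact_force'],s['clock'])
b=grab('scene');save(b,'c18');c=grab('side');save(c,'s18')
x=cv2.resize(b['pixels'][140:310,110:400],(520,305));y=cv2.resize(c['pixels'][120:290,190:350],(280,305))
z=cv2.resize(f['pixels'],(390,292));k=np.zeros((292,410,3),np.uint8)
cv2.imwrite('pics/v18.png',np.vstack([np.hstack([x,y]),np.hstack([z,k])])[:,:,::-1])"
```

```text
[ 439.19584043 -151.25678872  244.83891637] 0.34950431529477227 [ 0.16794387 -0.27491799 -0.30604948] 48.5
```

View pics/v18.png

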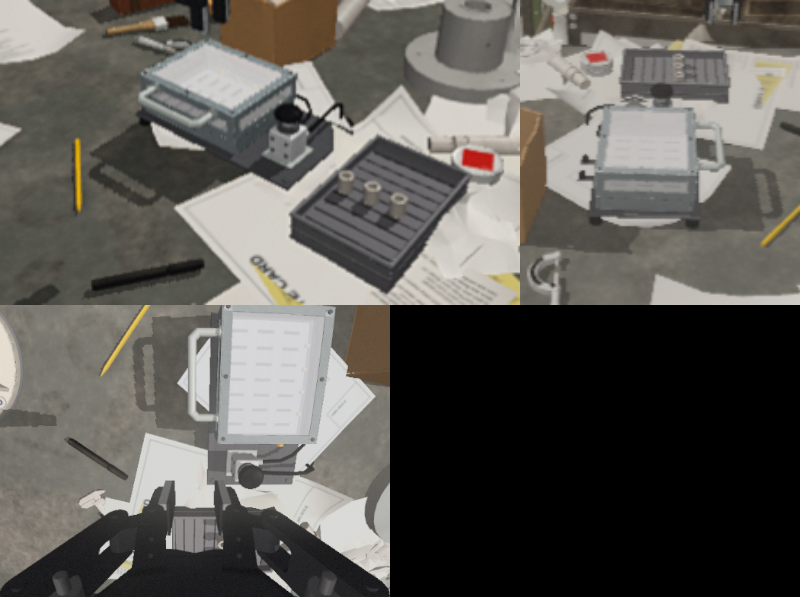

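The final views show the hood shut and the box empty. All three bushings stand in the tray, the palm head is up, the micrometer and tin are in place, and the arm is clear.

```bash
python3 -c "
from rig import r
print(r.sense()['qvel'].round(3)); print(r.sign_off())"
```

```text
[ 0.007 -0.003 -0.003 -0.003 -0.    -0.002]
the job is handed in; nothing more can be done
None
```

I handed the job in at about 48.5 s of the 210 s allowed, with every step of the task carried out. The sign-off gave no verdict.

- **Opening and loading:** I swung the hood against its stop and stood all three bushings on the chamber floor. One was knocked about 35 mm to the right afterwards; a close view showed it still upright inside the kerb, so I left it there.
- **Valve:** With the hood shut, I pushed the palm valve down until the tool stopped moving at 15–23 N and held it there for about 2 s. I judged the full travel from that force and the tool height, since the joint value can't be read directly.
- **Unloading:** I opened the hood against its stop again, moved the three bushings into the grey tray and shut the hood.

**Last checks:** The final pictures show:
- the hood shut and the chamber empty
- the palm head up
- three bushings standing in the tray
- the micrometer and tin in place
- the arm clear, with near-zero contact force

No check failed. The hood opening relies on pictures and contact force, since its angle can't be read. The bar took sideways forces up to about 18 N while I swung the hood, and the wrist force reached about 70 N at the stop.

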